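# Release the swing bolt of a sample transport box

### The arm

A 7-joint arm with a two-finger parallel gripper is mounted at the origin on the work surface; the furniture and walls round the work are solid. World frame = base frame: x ahead of the robot, y to its left, z up, the work surface at z = 0. Lengths are in m, angles in rad, forces in N, time in s.
With the tool pointing down it reaches from about 0.35 to 0.9 m from the base axis. Payload 7.2 kg.
Tool frame: the origin (TCP) lies at the very end of the fingers, on their centre line; the grasp point (between the pads) lies manip.grip_depth behind it (manip.grip_depth is the distance from the TCP to the grasp point, in m); z points along the fingers, y is the direction in which the jaws open and shut (so a half turn about z gives the same grasp; the last joint's range is limited). The gripper opens to 85 mm and grips with 20 to 120 N. Pads are 22 mm wide; open, the fingers measure 114 mm over their backs; the gripper's body (76 mm by 85 mm) begins 54 mm behind the grasp point. The pads swing forward as they close: fully open they stand 13 mm farther back than shut.
Start: joints at [-1.245, 0.411, -0.013, 1.596, 0.006, 1.134, -0.082], TCP at [0.24, 0.577, 0.231] pointing down, gripper open.
Joint ranges: [-2.95, 2.95], [-0.29, 1.99], [-1.47, 1.44], [0.14, 2.54], [-1.03, 4.17], [0.13, 1.85], [-2.86, 2.86]. Speed limits (rad/s): [2.39, 2.39, 3.01, 3.01, 3.14, 3.14, 3.14].

### API

Orientations are given as a rotation vector (axis times angle).
In Python, from bench import manip gives the robot as it stands.
- The arm moves only by the shell command python3 -m handwheel 'ROWS' [FORCE]. ROWS is JSON, a list that holds one entry, the list of rows, each a list of 7 numbers: the opening in per cent of the stroke, from 0 (shut) to 100 (fully open), then the shift along the tool's x, y, z in mm, then the turn, a rotation vector about the tool's x, y, z in degrees. In form: [[[fingers, tx, ty, tz, ax, ay, az], ...]]. A call has 1 to 20 rows; each row shifts and turns the commanded pose from where the row before left it, along the tool's axes as they then stand; what a row does not reach is not made up. A row lasts 1/8 s, in which the tool goes at most 62.5 mm and 10.7 degrees, less where a joint would pass 70% of its speed; a pose out of reach is approached as far as the arm can. A call with a gripper value outside its range is refused whole. The fingers move at their own pace and stop on an object; FORCE is the grip in N (left out, the last holds). Time passes only in rows, so rows that do not move let the fingers close. It gives the time, the measured TCP pose, the force and the opening at its end, in the units of the state.
- manip.state(): the state, without advancing time (a new reading comes with each control period).
- manip.snapshot(name): name is "scene" or "side" or "wrist"; returns a dict with "img" (480x640x3 uint8, blue, green, red), "z_map" (480x640 float32, m along the optical axis (not along the pixel's ray), 0 where there is no reading), "intrinsics" (3x3 intrinsics, pixels), "camera_from_world" (4x4, takes a point from world to camera coordinates); the wrist camera has in their place "tool_from_camera" (4x4, takes a point from camera to tool coordinates, whose origin is the TCP and whose axes are the flange's). Camera axes: x right, y up, looking along -z (the intrinsics and any distortion apply to the point x, -y, -z); pixel columns grow to the right and rows downward; lengths in m; the calibration is good to about 2 mm. The wrist camera is an equidistant fisheye: a pixel r from the principal point sees the ray r / f radians off the axis. A picture is of the moment at which its call begins: read the wrist's pose just before it.
- manip.finish_job(): hands the job in, once; it reports no verdict.
The state is a dict: "time": time; "qpos": joint angles; "joint_velocities": joint speeds; "joint_efforts": joint torques, N m; "ee_pos": TCP position; "tcp_rot": TCP orientation; "force": force on the tool from outside, world axes, zero at the start; "moment": the same for the moment, N m; "opening": finger opening in m.
Only numpy, scipy, OpenCV 4.12 (cv2) and the standard library are available. Lean on these libraries where they do the work, as an engineer would, in place of code of your own. Each camera call takes 0.05 s, during which the arm holds its last target.

### The job

Release the lid clamp of the grey metal sample transport box: unscrew the wing nut anticlockwise only until the hinged bolt just comes free of the raised lips of its slotted lug, then swing the bolt out of the slot and all the way down to its stop. The sprung lid rises with the nut by an unknown amount, so feel for the release with gentle tugs: never drag the nut hard against the lips, and do not unscrew it more than an eighth of a turn past the point where the bolt comes free. Leave the lid closed and the small carton and white-lidded cup where they stand.

Things in the scene. Friction and masses are not known exactly. Their poses are not given: they have to be found in the camera images.
- wing_nut (a point): Steel wing nut; this point is the middle of its wings, on the thread axis. z up along the bolt, x along the wings: 52 mm span, 9 mm thick, 22 mm tall; grip across the thickness. Hub and 20 mm washer reach 26 mm below this point. Right-hand thread, light friction (0.06 N m): a full turn anticlockwise from above raises nut and washer 14 mm; stays where left.
- bolt_pivot (a point): Hinge of the upright 8 mm eyebolt, at its lower end on the front of the transport box, 45 mm above the desk. z runs along the bolt to the nut, y along the hinge, -x is the way the bolt swings out. At the start the wing centre is 103 to 104 mm up the bolt from here.
- swing (a joint): Angle of the bolt, rad: 0 upright in the slot, growing as it swings out and down; stop at 1.5 (almost level). While the lips hold it a gentle tug is stopped within about 0.06. Light hinge: from about 0.5 on it drops to the stop by itself; nearer upright it stays put.
- transport_box: Grey metal box 150x110 mm, lid top 122 mm high, fixed; origin under its middle, -x its front with lug and bolt, z up. The lug (two steel prongs, tops level with the lid, 11 mm slot open in front, bolt axis 89 mm in front of the middle) is part of the lid; at the prong ends stand lips 2.5 mm high, 11 mm beyond the bolt axis, that hold the washer.
- slot (a point): A point fixed on the box: where bolt axis and prong tops meet with the lid fully down, 77 mm above the pivot. As the nut is unscrewed a soft gasket lifts the lug after it by 0.5 to 8 mm (hidden, differs each time, so does the lid's mass); then the washer parts from it, and about 4 mm above the prongs it passes the lips: after 1.2 to 5.5 rad of turning. Until then tug with under 8 N.

How it is judged:
On the way:
1. the bolt has been swung out of the slot (value of joint swing above 0.5 rad), for 0.1 s.
At the end, for the whole second after the job is handed in: the bolt rests out of the slot, swung down to its stop (within 0.2 rad), and the lid is still closed (opened by less than 0.1 rad) (value of joint swing above 1.3 rad and velocity of joint swing below 0.1 rad/s and value of joint lid below 0.1 rad); the robot touches nothing.
It fails at once if the nut's washer is dragged or pressed against the lid's lug or lips with more than 30 N (contact force between swing and lid above 30 N).
It fails at once if with the bolt still in the slot, the nut is unscrewed more than an eighth of a turn past release (washer more than 5.8 mm above the lug's prongs, where release comes at about 4 mm) (value of joint swing below 0.12 rad and z of washer_c0 in the frame of lid above 0.0243 m).
It fails at once if the small carton or the cup is moved by more than 2 cm (distance of any of carton, cup from where it was at the start of the episode above 0.02 m).
It also fails if it takes over 64 s, if anything falls off the work surface, if the arm or the gripper's body presses on something with over 40 N, if the wrist force passes 120 N, or if a joint passes its speed limit or range.

## Working session

There is one attempt and no reset: what is moved stays moved. The work goes in short steps, Python scripts to look and compute and a shell command to move; the robot and the scene stay as the last step left them, time stands still between calls to the robot, and variables do not carry over. Pictures are saved under pics/ and viewed, and the job is handed in when it is done.

```bash
ls; mkdir -p pics; python3 - <<'E'
from bench import manip
import cv2,numpy as np
print(manip.state(), manip.grip_depth)
for n in ["scene","side","wrist"]:
    s=manip.snapshot(n); cv2.imwrite(f"pics/{n}0.png",s["img"]); np.savez(f"{n}0.npz",**s)
    print(n,s["intrinsics"],s.get("camera_from_world",s.get("tool_from_camera")), [k for k in s])
E
```

```text
pics
{'time': 0.0, 'qpos': array([-1.2452119 ,  0.41191001, -0.01269218,  1.59704586,  0.00556998,
        1.13429865, -0.08225676]), 'joint_velocities': array([-1.53860000e-03, -7.17504507e-04, -3.18816820e-04, -3.84907455e-04,
        4.10585805e-04, -1.45244054e-03,  2.26253523e-05]), 'joint_efforts': array([ 2.41679059e-03, -6.00624347e+01,  6.83066659e-01, -2.99384755e+01,
        1.36994428e-02,  1.08467144e-02, -3.75198283e-05]), 'ee_pos': array([0.23965357, 0.57668863, 0.23044613]), 'tcp_rot': array([-6.14619533e-01, -3.08065546e+00,  2.53084355e-03]), 'force': array([-0.19365303, -0.7728116 , -0.48033138]), 'moment': array([0.02168716, 0.00281474, 0.02311332]), 'opening': 0.08524554381102724} 0.0187
scene [[447.91782681   0.         321.50263664]
 [  0.         447.91782681 239.46797641]
 [  0.           0.           1.        ]] [[ 0.77034654 -0.63760335  0.00530838 -0.50597289]
 [ 0.4077167   0.4989663   0.76472199 -0.11803356]
 [-0.490238   -0.58693663  0.64433849 -0.8778001 ]
 [ 0.          0.          0.          1.        ]] ['img', 'z_map', 'intrinsics', 'camera_from_world']
side [[440.87355295   0.         322.72830805]
 [  0.         440.87355295 241.16608985]
 [  0.           0.           1.        ]] [[-0.99836195 -0.05221184 -0.0233952   0.38413013]
 [ 0.01157682 -0.58480149  0.81109382 -0.25552893]
 [-0.05603025  0.80949437  0.58444801 -0.65782807]
 [ 0.          0.          0.          1.        ]] ['img', 'z_map', 'intrinsics', 'camera_from_world']
wrist [[371.64829954   0.         310.67138299]
 [  0.         371.64829954 235.79485523]
 [  0.           0.           1.        ]] [[ 1.42442937e-04  9.54220796e-01  2.99103080e-01  7.59544483e-02]
 [ 9.99999990e-01 -1.35330211e-04 -4.44931340e-05 -6.27311422e-04]
 [-1.97859058e-06  2.99103084e-01 -9.54220805e-01 -1.42726538e-01]
 [ 0.00000000e+00  0.00000000e+00  0.00000000e+00  1.00000000e+00]] ['img', 'z_map', 'intrinsics', 'tool_from_camera']
```

View pics/scene0.png

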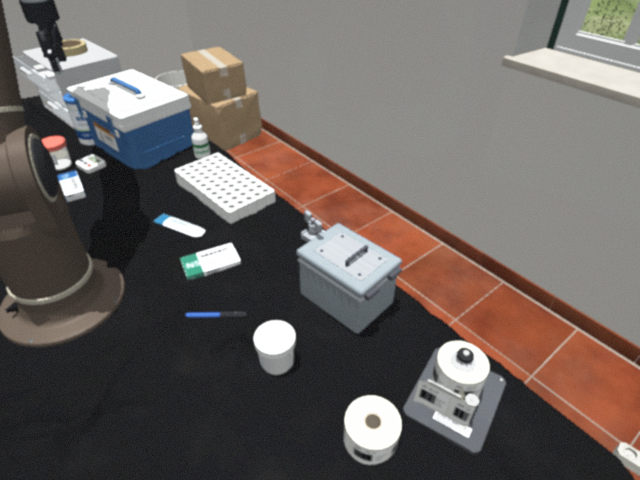

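View pics/side0.png

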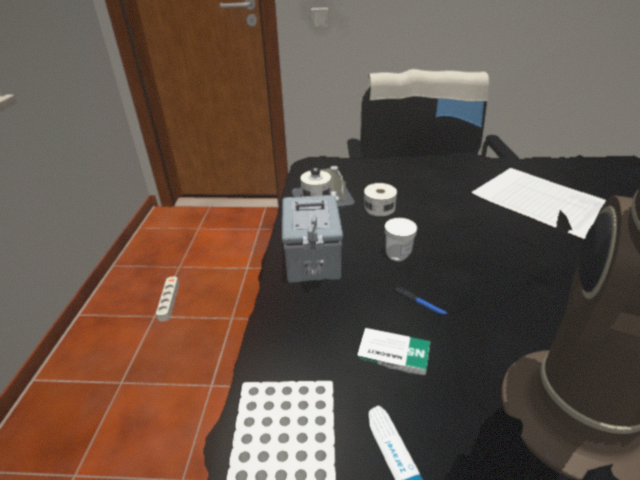

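View pics/wrist0.png

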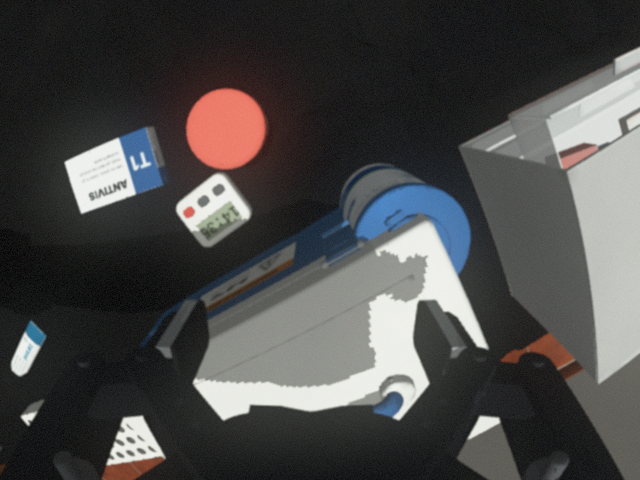

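The wing nut is at about (313,225) in the scene view and (312,228) in the side view, on the front (+y side) of the grey box. The cup is at (275,347) in the scene view. Next I'll measure positions.

```bash
cat > h.py <<'E'
import numpy as np,cv2
def pt(s,u,v,z=None):
    K=s["intrinsics"]; d=s["z_map"][int(v),int(u)] if z is None else z
    c=np.array([(u-K[0,2])/K[0,0]*d,-(v-K[1,2])/K[1,1]*d,-d,1])
    return (np.linalg.inv(s["camera_from_world"])@c)[:3]
def cloud(s):
    K=s["intrinsics"]; d=s["z_map"]; v,u=np.mgrid[0:480,0:640]
    c=np.stack([(u-K[0,2])/K[0,0]*d,-(v-K[1,2])/K[1,1]*d,-d,np.ones_like(d)],-1)
    P=(c@np.linalg.inv(s["camera_from_world"]).T)[...,:3]; P[d==0]=np.nan
    return P
def proj(s,p):
    c=s["camera_from_world"]@np.append(p,1); K=s["intrinsics"]
    return K[0,0]*c[0]/-c[2]+K[0,2], K[1,1]*-c[1]/-c[2]+K[1,2]
E
python3 - <<'E'
from h import *
for n,(a,b,c,d) in {"scene":(280,200,420,340),"side":(260,180,360,290)}.items():
    s=np.load(n+"0.npz"); im=s["img"][b:d,a:c]; cv2.imwrite(f"pics/{n}crop.png",cv2.resize(im,None,fx=5 if n=="side" else 4,fy=5 if n=="side" else 4,interpolation=cv2.INTER_CUBIC))
    P=cloud(s)[b:d,a:c].reshape(-1,3)
    t=P[(abs(P[:,2]-.122)<.006)]; print(n,len(t))
    r=cv2.minAreaRect((t[:,:2]*1000).astype(np.float32)); print(r, np.median(t,0))
    h=P[(P[:,2]>.13)&(P[:,2]<.175)]; print("high",len(h),np.round(h[np.argsort(h[:,1])][::max(1,len(h)//25)],3))
E
```

```text
scene 3901
((425.2768249511719, -338.52459716796875), (117.75914001464844, 183.3253936767578), 6.595294952392578) [ 0.41815949 -0.35653091  0.12240339]
high 346 [[ 0.403 -0.377  0.135]
 [ 0.412 -0.374  0.132]
 [ 0.422 -0.373  0.135]
 [ 0.438 -0.372  0.135]
 [ 0.417 -0.371  0.136]
 [ 0.435 -0.37   0.138]
 [ 0.438 -0.37   0.138]
 [ 0.434 -0.369  0.137]
 [ 0.431 -0.367  0.136]
 [ 0.414 -0.29   0.148]
 [ 0.411 -0.288  0.141]
 [ 0.41  -0.287  0.157]
 [ 0.41  -0.284  0.155]
 [ 0.41  -0.281  0.153]
 [ 0.41  -0.278  0.158]
 [ 0.411 -0.274  0.148]
 [ 0.412 -0.27   0.132]
 [ 0.41  -0.267  0.131]
 [ 0.418 -0.265  0.154]
 [ 0.413 -0.263  0.143]
 [ 0.41  -0.26   0.138]
 [ 0.415 -0.254  0.151]
 [ 0.419 -0.253  0.144]
 [ 0.42  -0.251  0.158]
 [ 0.416 -0.247  0.16 ]
 [ 0.414 -0.243  0.145]
 [ 0.414 -0.24   0.151]]
side 2300
((423.8909912109375, -337.4471130371094), (115.18022155761719, 183.5717315673828), 7.2855000495910645) [ 0.42677621 -0.3315919   0.12266867]
high 277 [[ 0.415 -0.374  0.136]
 [ 0.403 -0.37   0.131]
 [ 0.41  -0.369  0.139]
 [ 0.421 -0.368  0.132]
 [ 0.429 -0.367  0.135]
 [ 0.427 -0.367  0.135]
 [ 0.447 -0.366  0.138]
 [ 0.418 -0.365  0.136]
 [ 0.451 -0.364  0.135]
 [ 0.455 -0.363  0.135]
 [ 0.409 -0.284  0.149]
 [ 0.412 -0.278  0.161]
 [ 0.41  -0.274  0.155]
 [ 0.413 -0.273  0.152]
 [ 0.41  -0.271  0.144]
 [ 0.411 -0.263  0.145]
 [ 0.413 -0.261  0.151]
 [ 0.413 -0.258  0.144]
 [ 0.411 -0.255  0.13 ]
 [ 0.417 -0.248  0.159]
 [ 0.415 -0.242  0.159]
 [ 0.414 -0.24   0.158]
 [ 0.419 -0.239  0.139]
 [ 0.416 -0.238  0.151]
 [ 0.414 -0.237  0.154]
 [ 0.418 -0.236  0.153]]
```

```bash
python3 -c "
import os;print(os.listdir('pics'))"
```

```text
['side0.png', 'wrist0.png', 'scene0.png', 'scenecrop.png', 'sidecrop.png']
```

View pics/sidecrop.png

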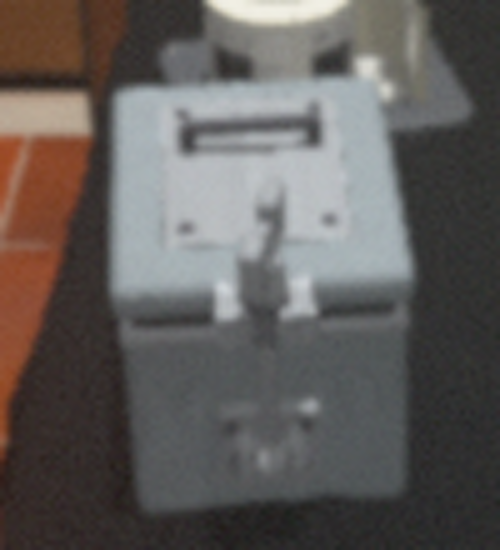

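View pics/scenecrop.png

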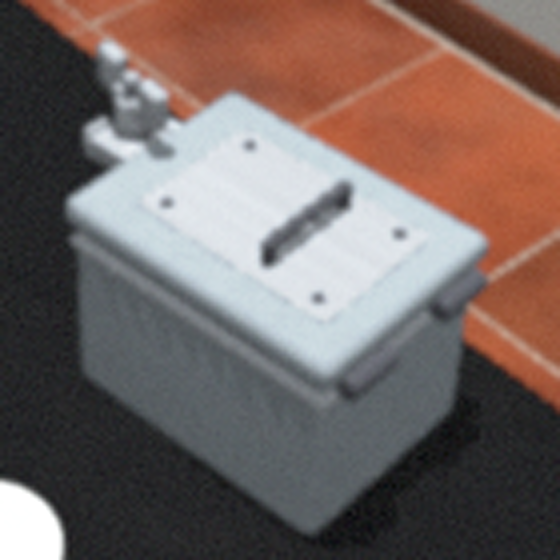

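```bash
python3 -m handwheel '[[[100,0,0,-50,0,0,0],[100,0,0,-50,0,0,0],[100,-46,-32,0,0,0,0],[100,-46,-32,0,0,0,0],[100,-46,-32,0,0,0,0],[100,-46,-32,0,0,0,0],[100,-46,-32,0,0,0,0],[100,-46,-32,0,0,0,0],[100,-46,-32,0,0,0,0],[100,-18,-54,0,0,0,0],[100,-18,-54,0,0,0,0],[100,-18,-54,0,0,0,0],[100,-18,-54,0,0,0,0],[100,-18,-54,0,0,0,0],[100,-18,-54,0,0,0,0],[100,-18,-54,0,0,0,0],[100,-18,-54,0,0,0,0],[100,-18,-54,0,0,0,0],[100,0,0,0,0,0,0]]]'; python3 -c "
from bench import manip;print(manip.state()['qpos'])"
```

```text
time: 2.52
ee_pos: [0.4127, -0.2685, 0.3314]
tcp_rot: [-0.626, -3.079, 0.003]
force: [0.1, 0.7, -0.8]
opening: 0.0852
[-0.19541632  0.1024047   0.74718078  1.79764958 -0.07080845  1.26879838
  1.73985771]
```

```bash
python3 -m handwheel '[[[100,0,0,20,0,0,10],[100,0,0,20,0,0,10],[100,0,0,20,0,0,10],[100,0,0,20,0,0,10],[100,0,0,0,0,0,10],[100,0,0,0,0,0,10],[100,0,0,0,0,0,10],[100,0,0,0,0,0,10],[100,0,0,0,0,0,0]]]'; python3 - <<'E'
from bench import manip
import cv2,numpy as np
s=manip.state();print(s['qpos'],s['ee_pos'],s['tcp_rot'])
w=manip.snapshot("wrist"); cv2.imwrite("pics/wrist1.png",w["img"]); np.savez("wrist1.npz",**w,ee=s['ee_pos'],rot=s['tcp_rot'])
E
```

```text
time: 3.65
ee_pos: [0.4146, -0.2631, 0.251]
tcp_rot: [-2.448, -1.968, 0.0]
force: [0.1, 0.2, -0.6]
opening: 0.0853
[-0.32998704  0.21210571  0.9432464   1.92874823 -0.19307782  1.09546052
  0.47509366] [ 0.41461462 -0.26311505  0.25101816] [-2.44807848e+00 -1.96771296e+00  1.35990758e-05]
```

View pics/wrist1.png

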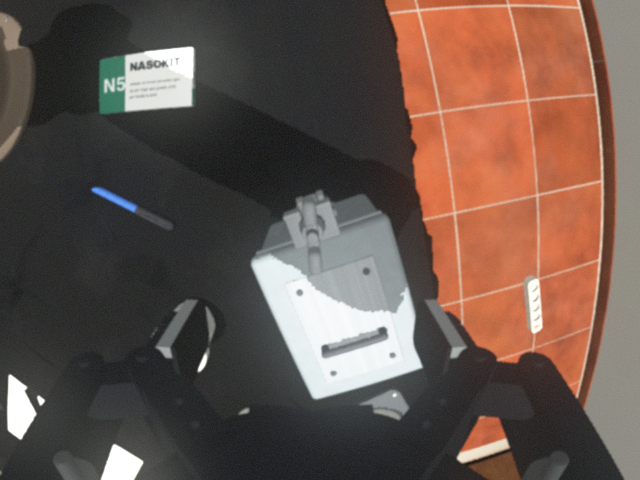

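The wrist view shows the nut at about (312,235). Its wings run almost vertically in the image, from (310,200) to (316,270). Next I'll fit them from the depth data.

```bash
cat >> h.py <<'E'
from scipy.spatial.transform import Rotation as R
def wcloud(w):
    K=w["intrinsics"]; d=w["z_map"]; v,u=np.mgrid[0:480,0:640]
    a=(u-K[0,2])/K[0,0]; b=(v-K[1,2])/K[1,1]; r=np.hypot(a,b)+1e-9
    t=np.tan(np.minimum(r,1.5)); c=np.stack([a/r*t*d,-b/r*t*d,-d,np.ones_like(d)],-1)
    P=(c@w["tool_from_camera"].T)[...,:3]
    P=P@R.from_rotvec(w["rot"]).as_matrix().T+w["ee"]; P[d==0]=np.nan
    return P
def wings(w,zlo=.14,zhi=.175):
    P=wcloud(w).reshape(-1,3); m=(P[:,2]>zlo)&(P[:,2]<zhi)&(np.hypot(P[:,0]-.415,P[:,1]+.262)<.045)
    return P[m]
E
python3 - <<'E'
from h import *
w=np.load("wrist1.npz"); P=wcloud(w).reshape(-1,3)
for lo in (.14,.15,.154):
    q=wings(w,lo); r=cv2.minAreaRect((q[:,:2]*1000).astype(np.float32)); c=q[:,:2].mean(0); e=np.linalg.svd(q[:,:2]-c,full_matrices=False)[2][0]
    print(lo,len(q),r,c,np.degrees(np.arctan2(e[1],e[0])), np.percentile(q[:,2],[50,90,98]))
t=P[(abs(P[:,2]-.122)<.004)&(np.hypot(P[:,0]-.42,P[:,1]+.33)<.15)]
print(cv2.minAreaRect((t[:,:2]*1000).astype(np.float32)))
for n in("scene","side"):
    s=np.load(n+"0.npz"); Q=cloud(s).reshape(-1,3); q=Q[(Q[:,2]>.146)&(Q[:,2]<.17)&(np.hypot(Q[:,0]-.415,Q[:,1]+.262)<.045)]
    c=q[:,:2].mean(0);e=np.linalg.svd(q[:,:2]-c,full_matrices=False)[2][0]; print(n,len(q),cv2.minAreaRect((q[:,:2]*1000).astype(np.float32)),np.degrees(np.arctan2(e[1],e[0])),np.percentile(q[:,2],98))
x=R.from_rotvec(w["rot"]).as_matrix()[:,0];print(np.degrees(np.arctan2(x[1],x[0])))
E
```

```text
0.14 1119 ((415.8594665527344, -263.3705749511719), (51.23257827758789, 14.230219841003418), 77.9250717163086) [ 0.41611885 -0.26226734] -95.88537887103057 [0.15757841 0.15992941 0.16065781]
0.15 801 ((415.885498046875, -263.256103515625), (51.481788635253906, 9.346152305603027), 84.08345031738281) [ 0.41606868 -0.26195241] -95.91253442535023 [0.1588321  0.16013167 0.16073938]
0.154 728 ((415.8672180175781, -263.4325866699219), (51.1269416809082, 9.346152305603027), 84.08345031738281) [ 0.41601539 -0.26241828] -95.86782962484571 [0.15897779 0.16017188 0.16075144]
((425.0242919921875, -339.3902587890625), (116.42214965820312, 181.54664611816406), 6.8522868156433105)
scene 151 ((415.62530517578125, -264.3033752441406), (53.228084564208984, 9.183096885681152), 83.66378021240234) -95.53234580306085 0.16013567742416174
side 121 ((415.2518005371094, -260.34674072265625), (50.64452362060547, 9.275736808776855), 83.79834747314453) 82.44544013124904 0.16045685059015552
77.58314053184935
```

```bash
python3 -m handwheel '[[[100,0,0,0,0,0,10.2],[100,0,0,0,0,0,10.2],[100,0,0,0,0,0,10.2],[100,0,0,0,0,0,10.2],[100,0,0,0,0,0,10.2],[100,0,0,0,0,0,10.2],[100,0,0,0,0,0,10.2],[100,0,0,0,0,0,10.2],[100,0,0,0,0,0,10.2],[100,0,0,0,0,0,10.2],[100,0,0,0,0,0,10.2],[100,0,0,0,0,0,10.2],[100,0,0,0,0,0,10.2],[100,0,0,0,0,0,10.2],[100,0,0,0,0,0,10.2],[100,0,0,0,0,0,10.2],[100,0,0,0,0,0,10.2],[100,0,0,0,0,0,0],[100,0,0,0,0,0,0]]]'; cat > st.py <<'E'
from bench import manip
from h import *
def st(c=(0.4158,-0.2632)):
    s=manip.state(); M=R.from_rotvec(s['tcp_rot']).as_matrix(); x=M[:,0]
    print("t",s['time'],"q",np.round(s['qpos'],3),"az",round(np.degrees(np.arctan2(x[1],x[0])),2),"tilt",round(np.degrees(np.arccos(-M[2,2])),2))
    print("pos",np.round(s['ee_pos'],4),"d tool mm",np.round(M.T@(np.array([*c,.13])-s['ee_pos'])*1000,2))
    print("F world",np.round(s['force'],2),"tool",np.round(M.T@s['force'],2),"mom",np.round(s['moment'],3),"open",round(s['opening'],4))
    return s
def snapw(n):
    s=manip.state();w=manip.snapshot("wrist"); cv2.imwrite(f"pics/{n}.png",w["img"]); w=dict(w,ee=s['ee_pos'],rot=s['tcp_rot']); np.savez(n+".npz",**w); return w
E
python3 - <<'E'
from st import *
st(); w=snapw("wrist2")
for lo in (.15,.154):
    q=wings(w,lo); r=cv2.minAreaRect((q[:,:2]*1000).astype(np.float32)); print(len(q),r)
E
```

```text
time: 6.08
ee_pos: [0.4144, -0.264, 0.2511]
tcp_rot: [-2.11, 2.328, 0.001]
force: [0.3, 0.4, -0.3]
opening: 0.0851
t 6.075 q [-0.59   0.445  1.428  1.937 -0.479  1.181 -2.223] az -95.63 tilt 0.03
pos [ 0.4144 -0.264   0.2511] d tool mm [ -0.88  -1.34 121.15]
F world [ 0.25  0.36 -0.26] tool [-0.38 -0.22  0.26] mom [ 0.003 -0.046 -0.02 ] open 0.0851
803 ((415.5665283203125, -264.2903137207031), (51.546199798583984, 8.70200252532959), 83.92086791992188)
726 ((415.52020263671875, -264.2850036621094), (51.546539306640625, 8.630998611450195), 83.97569274902344)
```

```bash
python3 -m handwheel '[[[100,-0.4,-1.3,20,0,0,0],[100,0,0,30,0,0,0],[100,0,0,25,0,0,0],[100,0,0,25,0,0,0],[100,0,0,19,0,0,0],[100,0,0,0,0,0,0]]]'; python3 -c "
from st import *
st((.4157,-.2637))"
```

```text
time: 6.88
ee_pos: [0.415, -0.2636, 0.1315]
tcp_rot: [2.105, -2.331, -0.003]
force: [0.8, -0.1, 0.5]
opening: 0.0855
t 6.875 q [-0.403  0.57   1.195  2.069 -0.659  0.958 -2.094] az -95.84 tilt 0.13
pos [ 0.415  -0.2636  0.1315] d tool mm [ 0.04 -0.71  1.45]
F world [ 0.79 -0.15  0.53] tool [ 0.06 -0.8  -0.53] mom [ 0.029  0.023 -0.001] open 0.0855
```

```bash
python3 -m handwheel '[[[0,0,-0.5,0,0,0,0],[0,0,0,0,0,0,0],[0,0,0,0,0,0,0],[0,0,0,0,0,0,0],[0,0,0,0,0,0,0],[0,0,0,0,0,0,0]]]' 40; python3 -c "
from st import *
st((.4157,-.2637))"
```

```text
time: 7.62
ee_pos: [0.4156, -0.2639, 0.1325]
tcp_rot: [-2.103, 2.334, 0.002]
force: [-2.5, 1.0, 5.2]
opening: 0.0124
t 7.625 q [-0.404  0.568  1.196  2.068 -0.659  0.959 -2.096] az -95.97 tilt 0.06
pos [ 0.4156 -0.2639  0.1325] d tool mm [-0.2  -0.06  2.51]
F world [-2.47  1.03  5.22] tool [-0.77  2.57 -5.22] mom [ 0.351  0.722 -0.018] open 0.0124
```

```bash
python3 -m handwheel '[[[0,0,0,0,0,0,0],[0,0,0,0,0,0,0],[0,0,0,0,0,0,0]]]'; python3 -c "
from st import *
st((.4157,-.2637)); snapw('wrist3')
s=manip.snapshot('side'); cv2.imwrite('pics/side3.png',cv2.resize(s['img'][150:290,250:400],None,fx=4,fy=4))"
```

```text
time: 8.0
ee_pos: [0.4156, -0.2639, 0.1325]
tcp_rot: [-2.103, 2.334, 0.002]
force: [-3.4, 1.0, 5.1]
opening: 0.012
t 8.0 q [-0.404  0.569  1.196  2.068 -0.659  0.959 -2.096] az -95.97 tilt 0.06
pos [ 0.4156 -0.2639  0.1325] d tool mm [-0.22 -0.06  2.51]
F world [-3.43  0.96  5.12] tool [-0.6   3.51 -5.11] mom [ 0.348  0.725 -0.008] open 0.012
```

View pics/wrist3.png

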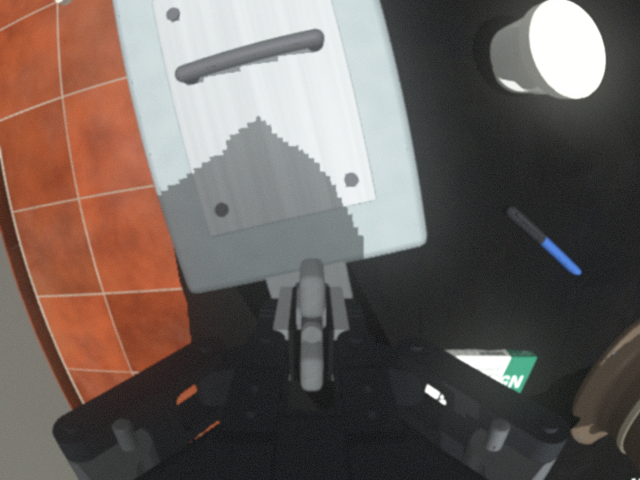

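View pics/side3.png

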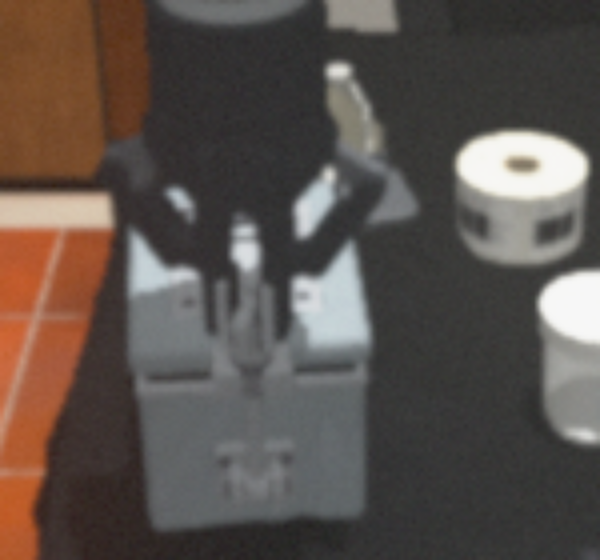

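The jaws stopped at 12 mm instead of 9 mm, with a 5 N upward push. The fingertips are probably on the hub, so I'll regrip about 5 mm higher.

```bash
python3 -m handwheel '[[[25,0,0,0,0,0,0],[25,0,0,0,0,0,0],[25,0,0,-5,0,0,0],[0,0,0,0,0,0,0],[0,0,0,0,0,0,0],[0,0,0,0,0,0,0],[0,0,0,0,0,0,0],[0,0,0,0,0,0,0]]]'; python3 -c "
from st import *
st((.4157,-.2637))"
```

```text
time: 9.1
ee_pos: [0.4157, -0.2642, 0.1377]
tcp_rot: [-2.102, 2.334, 0.001]
force: [-4.0, 1.0, 8.4]
opening: 0.01
t 9.1 q [-0.411  0.562  1.207  2.063 -0.65   0.968 -2.103] az -95.98 tilt 0.03
pos [ 0.4157 -0.2642  0.1377] d tool mm [-0.46  0.02  7.72]
F world [-4.02  0.98  8.42] tool [-0.56  4.11 -8.41] mom [0.275 0.813 0.043] open 0.01
```

```bash
python3 -m handwheel '[[[0,0,0.6,-1.4,0,0,0],[0,0,0,0,0,0,0]]]'; python3 -c "
from st import *
st((.4157,-.2637))"; python3 -m handwheel '[[[0,0,0,-0.39,0,0,-10],[0,0,0,-0.39,0,0,-10],[0,0,0,-0.39,0,0,-10],[0,0,0,0,0,0,0]]]';  python3 -c "
from st import *
st((.4157,-.2637))"
```

```text
time: 9.35
ee_pos: [0.4154, -0.264, 0.1385]
tcp_rot: [2.103, -2.334, 0.0]
force: [-1.2, -1.8, -3.7]
opening: 0.0098
t 9.35 q [-0.414  0.561  1.209  2.064 -0.648  0.969 -2.104] az -95.97 tilt 0.02
pos [ 0.4154 -0.264   0.1385] d tool mm [-0.3  -0.26  8.48]
F world [-1.18 -1.79 -3.73] tool [1.91 0.98 3.73] mom [-0.316  0.119 -0.05 ] open 0.0098
time: 9.85
ee_pos: [0.4162, -0.2641, 0.1406]
tcp_rot: [-2.633, 1.71, -0.002]
force: [-0.4, 0.7, 6.1]
opening: 0.0075
t 9.85 q [-0.345  0.472  1.071  2.058 -0.53   0.915 -1.704] az -66.0 tilt 0.12
pos [ 0.4162 -0.2641  0.1406] d tool mm [-0.63  0.33 10.6 ]
F world [-0.39  0.75  6.05] tool [-0.84  0.04 -6.05] mom [0.245 0.123 0.058] open 0.0075
```

```bash
python3 -c "
from st import *
st((.4157,-.2637)); w=snapw('wrist4')"
```

```text
t 9.85 q [-0.345  0.472  1.071  2.058 -0.53   0.915 -1.704] az -66.0 tilt 0.12
pos [ 0.4162 -0.2641  0.1406] d tool mm [-0.63  0.33 10.6 ]
F world [-0.39  0.75  6.05] tool [-0.84  0.04 -6.05] mom [0.245 0.123 0.058] open 0.0075
```

View pics/wrist4.png

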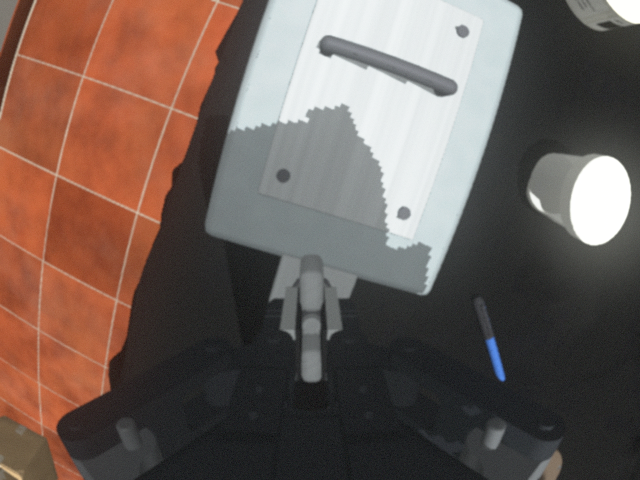

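The nut is turning with the gripper, since the wings still line up between the pads. I'll continue to about 70°.

```bash
python3 -m handwheel '[[[0,0,0,-1.3,0,0,-10],[0,0,0,-0.4,0,0,-10],[0,0,0,-0.4,0,0,-10],[0,0,0,-0.4,0,0,-10],[0,0,0,0,0,0,0]]]';  python3 -c "
from st import *
st((.4157,-.2637))"
```

```text
time: 10.52
ee_pos: [0.4166, -0.2635, 0.1425]
tcp_rot: [-3.059, 0.71, -0.002]
force: [3.8, 0.8, -3.0]
opening: 0.0078
t 10.525 q [-0.227  0.389  0.88   2.051 -0.393  0.874 -1.153] az -26.15 tilt 0.11
pos [ 0.4166 -0.2635  0.1425] d tool mm [-0.69  0.61 12.5 ]
F world [ 3.82  0.75 -2.98] tool [ 3.09 -2.36  2.98] mom [ 0.475 -0.973  0.043] open 0.0078
```

```bash
cat > tug.py <<'E'
from st import *
s=manip.state(); M=R.from_rotvec(s['tcp_rot']).as_matrix(); F=np.array([-.122,.993,0]); 
p=s['ee_pos']; d=p-np.array([.4157,-.2637,p[2]])
x=M[:,0]; al=np.arctan2(x[1],x[0]); a=np.cos(np.radians(97)-al); b=-np.sin(np.radians(97)-al); r=(p[2]-.045)*1000*np.pi/180
print("t %.2f az %.1f z %.4f front disp %.2f lateral %.2f mm | Ffront %.2f Flat %.2f Fz %.2f open %.4f tilt %.2f q7 %.2f q3 %.2f mom %s"%(s['time'],np.degrees(al),p[2],d@F*1000,d@[.993,.122,0]*1000,s['force']@F,s['force']@[.993,.122,0],s['force'][2],s['opening'],np.degrees(np.arccos(-M[2,2])),s['qpos'][6],s['qpos'][2],np.round(s['moment'],2)))
print("1deg tug row: %.2f %.2f 0 %.2f %.2f 0"%(a*r,b*r,b,-a))
E
python3 tug.py; python3 -m handwheel '[[[0,-0.93,-1.42,0,-0.84,0.55,0],[0,-0.93,-1.42,0,-0.84,0.55,0],[0,0,0,0,0,0,0]]]'; python3 tug.py
```

```text
t 10.53 az -26.1 z 0.1425 front disp 0.12 lateral 0.88 mm | Ffront 0.28 Flat 3.88 Fz -2.98 open 0.0078 tilt 0.11 q7 -1.15 q3 0.88 mom [ 0.48 -0.97  0.04]
1deg tug row: -0.93 -1.42 0 -0.84 0.55 0
time: 10.9
ee_pos: [0.4163, -0.2612, 0.1426]
tcp_rot: [3.025, -0.705, 0.023]
force: [5.3, -3.4, -7.0]
opening: 0.0076
t 10.90 az -26.2 z 0.1426 front disp 2.38 lateral 0.85 mm | Ffront -4.07 Flat 4.86 Fz -6.97 open 0.0076 tilt 2.19 q7 -1.20 q3 0.91 mom [-0.3  -1.28  0.1 ]
1deg tug row: -0.93 -1.42 0 -0.84 0.55 0
```

```bash
python3 -m handwheel '[[[0,-0.46,-0.71,0,-0.42,0.28,0],[0,0,0,0,0,0,0]]]'; python3 tug.py
```

```text
time: 11.15
ee_pos: [0.4163, -0.2614, 0.1427]
tcp_rot: [3.016, -0.704, 0.029]
force: [6.0, -6.5, -6.3]
opening: 0.0077
t 11.15 az -26.2 z 0.1427 front disp 2.25 lateral 0.84 mm | Ffront -7.20 Flat 5.12 Fz -6.26 open 0.0077 tilt 2.77 q7 -1.21 q3 0.91 mom [-0.91 -1.16  0.12]
1deg tug row: -0.94 -1.43 0 -0.84 0.55 0
```

Locked: it stops hard at 2.3 mm. I'll go back upright, relieve the side force, turn 20° and tug again.

```bash
python3 -m handwheel '[[[0,2.3,3.55,0,2.1,-1.38,0],[0,0.6,-0.4,0.8,0,0,0],[0,0,0,-0.4,0,0,-10],[0,0,0,-0.4,0,0,-10],[0,0,0,0,0,0,0]]]'; python3 tug.py
```

```text
time: 11.78
ee_pos: [0.4169, -0.2637, 0.143]
tcp_rot: [3.137, -0.164, 0.002]
force: [2.1, 2.6, 6.1]
opening: 0.0076
t 11.78 az -6.0 z 0.1430 front disp -0.10 lateral 1.20 mm | Ffront 2.33 Flat 2.37 Fz 6.06 open 0.0076 tilt 0.10 q7 -0.86 q3 0.79 mom [ 0.6  -0.44 -0.01]
1deg tug row: -0.38 -1.67 0 -0.97 0.22 0
```

```bash
python3 -m handwheel '[[[0,-0.38,-1.67,-0.5,-0.97,0.22,0],[0,-0.38,-1.67,0,-0.97,0.22,0],[0,-0.19,-0.83,0,-0.48,0.11,0],[0,0,0,0,0,0,0]]]'; python3 tug.py
```

```text
time: 12.28
ee_pos: [0.4165, -0.2609, 0.1433]
tcp_rot: [3.09, -0.163, 0.015]
force: [4.6, -6.8, -1.8]
opening: 0.0074
t 12.28 az -6.0 z 0.1433 front disp 2.69 lateral 1.13 mm | Ffront -7.30 Flat 3.78 Fz -1.76 open 0.0074 tilt 2.74 q7 -0.92 q3 0.81 mom [-0.8  -1.02  0.04]
1deg tug row: -0.39 -1.67 0 -0.97 0.23 0
```

```bash
python3 -m handwheel '[[[0,0.95,4.17,0,2.42,-0.56,0],[0,0,0,-0.4,0,0,-10],[0,0,0,-0.4,0,0,-10],[0,0,0,0,0,0,0]]]'; python3 tug.py
```

```text
time: 12.78
ee_pos: [0.4168, -0.2631, 0.144]
tcp_rot: [3.117, 0.387, 0.001]
force: [4.5, 2.8, 3.1]
opening: 0.0077
t 12.78 az 14.1 z 0.1440 front disp 0.47 lateral 1.15 mm | Ffront 2.21 Flat 4.79 Fz 3.14 open 0.0077 tilt 0.04 q7 -0.56 q3 0.70 mom [ 0.64 -0.99  0.08]
1deg tug row: 0.21 -1.71 0 -0.99 -0.12 0
```

```bash
python3 -m handwheel '[[[0,0.8,-1.71,-0.3,-0.99,-0.12,0],[0,0.21,-1.71,0,-0.99,-0.12,0],[0,0.1,-0.85,0,-0.5,-0.06,0],[0,0,0,0,0,0,0]]]'; python3 tug.py
```

```text
time: 13.28
ee_pos: [0.4164, -0.2605, 0.1441]
tcp_rot: [3.071, 0.377, 0.0]
force: [5.4, -6.0, -5.2]
opening: 0.0076
t 13.28 az 14.0 z 0.1441 front disp 3.12 lateral 1.13 mm | Ffront -6.63 Flat 4.63 Fz -5.17 open 0.0076 tilt 2.71 q7 -0.63 q3 0.72 mom [-0.77 -1.1   0.02]
1deg tug row: 0.21 -1.72 0 -0.99 -0.12 0
```

```bash
python3 -m handwheel '[[[0,-0.5,4.28,0,2.48,0.3,0],[0,0,0,-0.4,0,0,-10],[0,0,0,-0.4,0,0,-10],[0,0,0,0,0,0,0]]]'; python3 tug.py
```

```text
time: 13.78
ee_pos: [0.4166, -0.2627, 0.1448]
tcp_rot: [-3.004, -0.918, 0.001]
force: [3.1, 3.9, 0.1]
opening: 0.0076
t 13.78 az 34.0 z 0.1448 front disp 0.93 lateral 1.03 mm | Ffront 3.49 Flat 3.54 Fz 0.09 open 0.0076 tilt 0.06 q7 -0.26 q3 0.61 mom [ 0.85 -0.81  0.05]
1deg tug row: 0.79 -1.55 0 -0.89 -0.45 0
```

```bash
python3 -m handwheel '[[[0,0.79,-1.55,0,-0.89,-0.45,0],[0,0.79,-1.55,0,-0.89,-0.45,0],[0,0.4,-0.78,0,-0.45,-0.23,0],[0,0,0,0,0,0,0]]]'; python3 tug.py
```

```text
time: 14.28
ee_pos: [0.4162, -0.2603, 0.145]
tcp_rot: [2.961, 0.904, -0.013]
force: [3.7, -4.6, -5.8]
opening: 0.0078
t 14.28 az 33.9 z 0.1450 front disp 3.34 lateral 0.93 mm | Ffront -5.07 Flat 3.11 Fz -5.82 open 0.0078 tilt 2.65 q7 -0.33 q3 0.63 mom [-0.45 -0.87 -0.01]
1deg tug row: 0.79 -1.56 0 -0.89 -0.45 0
```

```bash
python3 -m handwheel '[[[0,0.32,-0.62,0,-0.36,-0.18,0],[0,0,0,0,0,0,0]]]'; python3 tug.py
```

```text
time: 14.52
ee_pos: [0.4162, -0.26, 0.145]
tcp_rot: [2.954, 0.901, -0.014]
force: [4.7, -4.8, -7.9]
opening: 0.0075
t 14.53 az 33.9 z 0.1450 front disp 3.59 lateral 0.93 mm | Ffront -5.37 Flat 4.09 Fz -7.88 open 0.0075 tilt 3.08 q7 -0.34 q3 0.63 mom [-0.69 -0.99 -0.05]
1deg tug row: 0.79 -1.56 0 -0.89 -0.45 0
```

```bash
python3 -m handwheel '[[[0,0.4,-0.78,0.5,-0.45,-0.23,0],[0,0,0,0,0,0,0]]]'; python3 tug.py
```

```text
time: 14.78
ee_pos: [0.4162, -0.2598, 0.1448]
tcp_rot: [2.945, 0.898, -0.016]
force: [4.1, -7.3, -4.4]
opening: 0.0073
t 14.78 az 33.9 z 0.1448 front disp 3.81 lateral 0.98 mm | Ffront -7.71 Flat 3.22 Fz -4.40 open 0.0073 tilt 3.63 q7 -0.35 q3 0.64 mom [-0.84 -0.8  -0.05]
1deg tug row: 0.79 -1.55 0 -0.89 -0.45 0
```

```bash
python3 -m handwheel '[[[0,-2.2,4.5,0,3.05,1.55,0],[0,0,0,-0.4,0,0,-10],[0,0,0,-0.4,0,0,-10],[0,0,0,0,0,0,0]]]'; python3 tug.py
```

```text
time: 15.28
ee_pos: [0.4163, -0.2623, 0.1455]
tcp_rot: [-2.799, -1.424, 0.001]
force: [1.4, 3.5, 1.7]
opening: 0.0077
t 15.28 az 53.9 z 0.1455 front disp 1.32 lateral 0.73 mm | Ffront 3.29 Flat 1.82 Fz 1.71 open 0.0077 tilt 0.08 q7 0.05 q3 0.53 mom [ 0.74 -0.22  0.05]
1deg tug row: 1.28 -1.20 0 -0.68 -0.73 0
```

```bash
python3 -m handwheel '[[[0,1.28,-1.2,0,-0.68,-0.73,0],[0,1.28,-1.2,0,-0.68,-0.73,0],[0,0.64,-0.6,0,-0.34,-0.37,0],[0,0,0,0,0,0,0]]]'; python3 tug.py
```

```text
time: 15.78
ee_pos: [0.416, -0.2598, 0.1456]
tcp_rot: [2.761, 1.405, -0.025]
force: [1.5, -6.2, -3.8]
opening: 0.0073
t 15.78 az 53.9 z 0.1456 front disp 3.86 lateral 0.80 mm | Ffront -6.37 Flat 0.77 Fz -3.78 open 0.0073 tilt 2.66 q7 -0.02 q3 0.55 mom [-0.95 -0.17 -0.  ]
1deg tug row: 1.28 -1.20 0 -0.68 -0.73 0
```

Locked at -6.4 N. On to 170°.

```bash
python3 -m handwheel '[[[0,-3.0,2.8,0,1.7,1.83,0],[0,0,0,-0.4,0,0,-10],[0,0,0,-0.4,0,0,-10],[0,0,0,0,0,0,0]]]'; python3 tug.py
```

```text
time: 16.27
ee_pos: [0.416, -0.262, 0.1463]
tcp_rot: [-2.509, -1.888, 0.001]
force: [-1.8, 2.2, 1.7]
opening: 0.0076
t 16.27 az 73.9 z 0.1463 front disp 1.62 lateral 0.51 mm | Ffront 2.37 Flat -1.57 Fz 1.65 open 0.0076 tilt 0.10 q7 0.36 q3 0.45 mom [0.4  0.49 0.06]
1deg tug row: 1.63 -0.69 0 -0.39 -0.92 0
```

```bash
python3 -m handwheel '[[[0,1.63,-0.69,0,-0.39,-0.92,0],[0,1.63,-0.69,0,-0.39,-0.92,0],[0,0.8,-0.35,0,-0.2,-0.46,0],[0,0,0,0,0,0,0]]]'; python3 tug.py
```

```text
time: 16.77
ee_pos: [0.4157, -0.2596, 0.1464]
tcp_rot: [2.478, 1.864, -0.037]
force: [-2.0, -7.5, -4.1]
opening: 0.0075
t 16.77 az 73.9 z 0.1464 front disp 4.10 lateral 0.55 mm | Ffront -7.16 Flat -2.93 Fz -4.06 open 0.0075 tilt 2.68 q7 0.29 q3 0.47 mom [-1.14  0.51 -0.05]
1deg tug row: 1.63 -0.70 0 -0.39 -0.92 0
```

Locked at -7.2 N. On to 190°.

```bash
python3 -m handwheel '[[[0,-3.8,1.6,0,0.98,2.3,0],[0,0,0,-0.4,0,0,-10],[0,0,0,-0.4,0,0,-10],[0,0,0,0,0,0,0]]]'; python3 tug.py
```

```text
time: 17.27
ee_pos: [0.4157, -0.2619, 0.1471]
tcp_rot: [-2.143, -2.295, 0.002]
force: [-5.5, 1.1, 0.5]
opening: 0.0075
t 17.27 az 93.9 z 0.1471 front disp 1.83 lateral 0.20 mm | Ffront 1.77 Flat -5.37 Fz 0.55 open 0.0075 tilt 0.11 q7 0.68 q3 0.38 mom [0.1  1.18 0.06]
1deg tug row: 1.78 -0.10 0 -0.05 -1.00 0
```

```bash
python3 -m handwheel '[[[0,1.78,-0.9,0,-0.05,-1,0],[0,1.78,-0.1,0,-0.05,-1,0],[0,0.7,0,0,0,-0.4,0],[0,0,0,0,0,0,0]]]'; python3 tug.py
```

```text
time: 17.77
ee_pos: [0.4152, -0.2592, 0.1472]
tcp_rot: [2.121, 2.27, -0.046]
force: [-2.3, -6.8, -5.6]
opening: 0.0077
t 17.77 az 93.9 z 0.1472 front disp 4.48 lateral 0.08 mm | Ffront -6.48 Flat -3.12 Fz -5.59 open 0.0077 tilt 2.57 q7 0.61 q3 0.39 mom [-1.24  0.65  0.01]
1deg tug row: 1.78 -0.10 0 -0.05 -1.00 0
```

```bash
python3 -m handwheel '[[[0,-4.0,0.1,0,0.1,2.4,0],[0,0,0,-0.4,0,0,-10],[0,0,0,-0.4,0,0,-10],[0,0,0,0,0,0,0]]]'; python3 tug.py
```

```text
time: 18.27
ee_pos: [0.4152, -0.2619, 0.148]
tcp_rot: [-1.711, -2.634, 0.002]
force: [-4.7, -1.3, -3.2]
opening: 0.0079
t 18.27 az 114.0 z 0.1480 front disp 1.89 lateral -0.30 mm | Ffront -0.68 Flat -4.79 Fz -3.16 open 0.0079 tilt 0.07 q7 1.00 q3 0.31 mom [-0.38  1.11  0.09]
1deg tug row: 1.72 0.53 0 0.29 -0.96 0
```

```bash
python3 -m handwheel '[[[0,1.92,-0.1,0.4,0.29,-0.96,0],[0,1.72,0.53,0,0.29,-0.96,0],[0,0.5,0.15,0,0.09,-0.29,0],[0,0,0,0,0,0,0]]]'; python3 tug.py
```

```text
time: 18.77
ee_pos: [0.4146, -0.2576, 0.1479]
tcp_rot: [1.696, 2.613, -0.048]
force: [-4.6, -1.4, -2.0]
opening: 0.0075
t 18.77 az 114.0 z 0.1479 front disp 6.19 lateral -0.37 mm | Ffront -0.88 Flat -4.73 Fz -2.03 open 0.0075 tilt 2.30 q7 0.94 q3 0.32 mom [-0.39  1.   -0.12]
1deg tug row: 1.72 0.53 0 0.29 -0.96 0
```

It's free: it moved 4.3 mm with no change in force. Now I'll swing it out along the arc, starting small.

```bash
python3 -m handwheel '[[[0,3.44,1.06,0.1,0.58,-1.92,0],[0,6.9,2.1,0.3,1.16,-3.84,0],[0,6.9,2.1,0.3,1.16,-3.84,0],[0,0,0,0,0,0,0]]]'; python3 tug.py
```

```text
time: 19.27
ee_pos: [0.4123, -0.2389, 0.1452]
tcp_rot: [1.626, 2.513, -0.247]
force: [-4.0, -4.2, -4.3]
opening: 0.0079
t 19.27 az 114.6 z 0.1452 front disp 25.01 lateral -0.34 mm | Ffront -3.66 Flat -4.43 Fz -4.34 open 0.0079 tilt 12.30 q7 0.60 q3 0.36 mom [-0.68  0.84 -0.23]
1deg tug row: 1.67 0.53 0 0.30 -0.95 0
```

```bash
python3 -m handwheel '[[[0,6.9,2.1,0.3,1.16,-3.84,0],[0,6.9,2.1,0.3,1.16,-3.84,0],[0,6.9,2.1,0.3,1.16,-3.84,0],[0,0,0,0,0,0,0]]]'; python3 tug.py; python3 -m handwheel '[[[0,6.9,2.1,0.3,1.16,-3.84,0],[0,6.9,2.1,0.3,1.16,-3.84,0],[0,6.9,2.1,0.3,1.16,-3.84,0],[0,6.9,2.1,0.3,1.16,-3.84,0],[0,0,0,0,0,0,0]]]'; python3 tug.py;
```

```text
time: 19.77
ee_pos: [0.4098, -0.2191, 0.1381]
tcp_rot: [1.539, 2.378, -0.467]
force: [-2.0, -5.3, -5.0]
opening: 0.0076
t 19.77 az 115.7 z 0.1381 front disp 44.99 lateral -0.45 mm | Ffront -5.02 Flat -2.59 Fz -5.00 open 0.0076 tilt 24.30 q7 0.09 q3 0.42 mom [-0.3   0.57 -0.32]
1deg tug row: 1.54 0.52 0 0.32 -0.95 0
time: 20.4
ee_pos: [0.4069, -0.1958, 0.1224]
tcp_rot: [1.411, 2.177, -0.731]
force: [-1.7, -5.0, -3.0]
opening: 0.0079
t 20.40 az 119.0 z 0.1224 front disp 68.48 lateral -0.48 mm | Ffront -4.73 Flat -2.26 Fz -2.99 open 0.0079 tilt 40.34 q7 -0.52 q3 0.46 mom [ 0.32  0.43 -0.36]
1deg tug row: 1.25 0.51 0 0.37 -0.93 0
```

```bash
python3 -m handwheel '[[[100,0,0,0,0,0,0],[100,0,0,0,0,0,0],[100,0,0,0,0,0,0],[100,0,0,0,0,0,0],[100,0,0,0,0,0,0],[100,0,0,0,0,0,0]]]'; python3 - <<'E'
from st import *
st()
for n,(a,b,c,d) in {"scene":(240,160,440,310),"side":(220,140,420,290)}.items():
    s=manip.snapshot(n); cv2.imwrite(f'pics/{n}5.png',cv2.resize(s['img'][b:d,a:c],None,fx=4,fy=4))
E
```

```text
time: 21.15
ee_pos: [0.407, -0.1959, 0.123]
tcp_rot: [1.411, 2.174, -0.728]
force: [0.2, -0.1, -0.3]
opening: 0.0853
t 21.15 q [-0.59   0.342  0.456  2.366  0.923  0.724 -0.523] az 118.87 tilt 40.39
pos [ 0.407  -0.1959  0.123 ] d tool mm [-53.93 -16.04  38.65]
F world [ 0.17 -0.1  -0.25] tool [0.02 0.17 0.27] mom [0.641 0.153 0.009] open 0.0853
```

View pics/scene5.png

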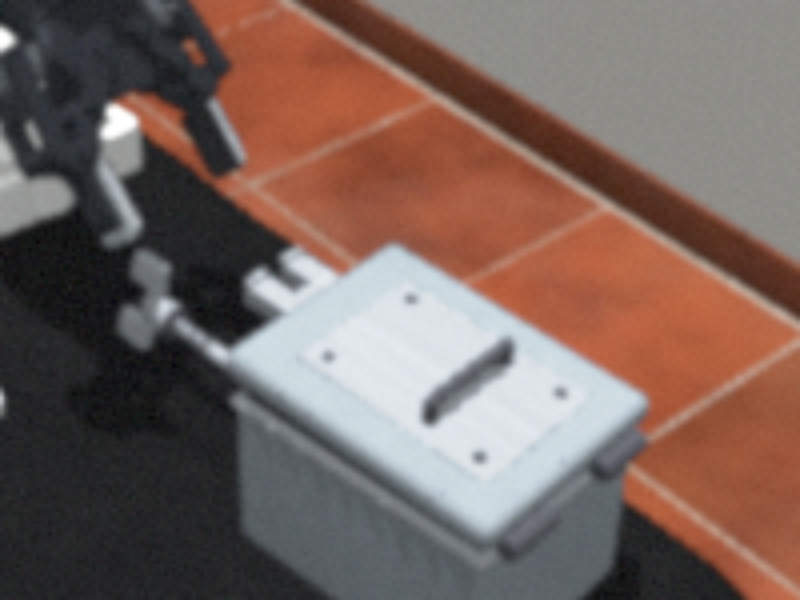

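View pics/side5.png

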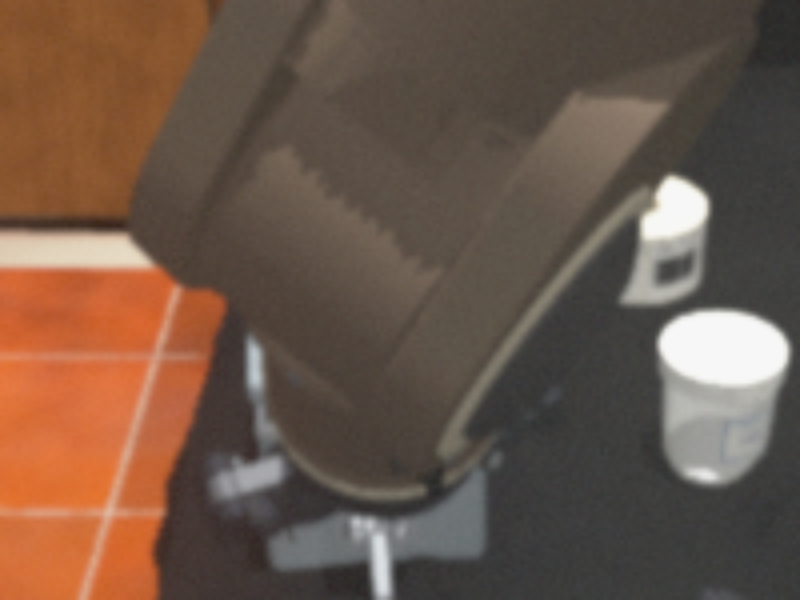

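The scene view shows the bolt down, with the nut at (150,300) in the crop and clear of the slot. The lid is closed and the jaws are above and clear. I'll back off and verify.

```bash
python3 -m handwheel '[[[100,0,0,-30,0,0,0],[100,0,0,-40,0,0,0],[100,0,0,-40,0,0,0],[100,0,0,-40,0,0,0],[100,0,0,0,0,0,0],[100,0,0,0,0,0,0]]]'; python3 - <<'E'
from st import *
st()
for n,(a,b,c,d) in {"scene":(160,160,440,370),"side":(220,140,440,390)}.items():
    s=manip.snapshot(n); o=np.load(n+"0.npz")
    cv2.imwrite(f'pics/{n}6.png',np.hstack([cv2.resize(i[b:d,a:c],(400,int(400*(d-b)/(c-a)))) for i in (o["img"],s['img'])]))
    P=cloud(s).reshape(-1,3); ax=np.array([-.122,.993]); rel=P[:,:2]-[.4263,-.3512]; f=rel@ax; l=rel@[.993,.122]
    m=(abs(l)<.05)&(f>.1)&(f<.22)&(P[:,2]>.02)&(P[:,2]<.12); q=P[m]; print(n,len(q), "front max",f[m].max() if len(q) else None,"z",np.percentile(q[:,2],[5,50,95]) if len(q) else None)
    m=(f>.15)&(f<.25)&(abs(l)<.05)&(P[:,2]>.02)&(P[:,2]<.12);print("nut z",np.percentile(P[m][:,2],[5,50,95]) if m.any() else None, f[m].mean() if m.any() else None)
    for k in (-.06,0.,.06):
        m=(abs(f-k)<.01)&(abs(l)<.05)&(P[:,2]>.11)&(P[:,2]<.134);print(" lid z at",k,np.median(P[m][:,2]) if m.any() else None)
E
```

```text
time: 22.0
ee_pos: [0.3945, -0.0999, 0.2367]
tcp_rot: [1.411, 2.174, -0.729]
force: [0.2, -0.6, 0.2]
opening: 0.0857
t 22.0 q [-0.78   0.095  0.35   2.244  0.703  1.161 -0.415] az 118.88 tilt 40.4
pos [ 0.3945 -0.0999  0.2367] d tool mm [-54.02 -15.59 188.  ]
F world [ 0.15 -0.58  0.22] tool [-0.59 -0.1   0.21] mom [0.675 0.087 0.001] open 0.0857
scene 295 front max 0.21179230290164178 z [0.03337638 0.05366573 0.07654417]
nut z [0.0333694  0.05465858 0.07651957] 0.18727876364912088
 lid z at -0.06 0.12292227033359071
 lid z at 0.0 0.12586714567138435
 lid z at 0.06 0.12716235629983774
side 332 front max 0.2140069145258133 z [0.03589594 0.05246014 0.07951411]
nut z [0.03468477 0.05475133 0.07784721] 0.19591493778488933
 lid z at -0.06 None
 lid z at 0.0 None
 lid z at 0.06 None
```

View pics/scene6.png

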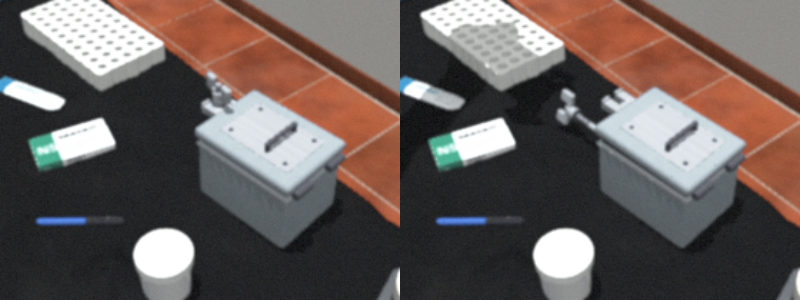

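View pics/side6.png

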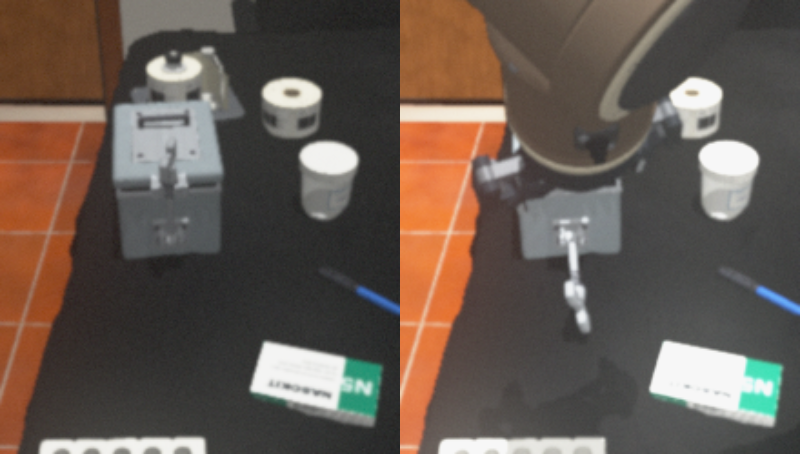

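```bash
python3 -c "
from bench import manip; print(manip.finish_job(), manip.state()['time'])"
```

```text
the job is handed in; nothing more can be done
the job is handed in; nothing more can be done
```

The clamp is released: the bolt is out of its slot and down at its stop, and the lid is still closed. I handed the job in at about 22 s of the 64 s allowed; it reports no verdict.

**What I did**
- **First grip:** it sat too low, so the jaws stopped at 12 mm, probably on the hub. I regripped about 5 mm higher and relieved the leftover forces.
- **Unscrewing:** I turned the nut anticlockwise 70°, then in 20° steps with a tug after each. The tugs at 70° to 190° all met a hard stop, at most 7.7 N along the pull.
- **Release:** at 210° the bolt moved 4.3 mm with no rise in force. The release point is therefore 190–210°, at most 20° before I stopped, within the 45° allowed.
- **Swinging out:** I carried the bolt along its arc to about 0.7 rad, let go, and it dropped by itself. Then I backed the gripper off.

**Last checks**
- **Bolt:** nut height is about 54 mm, which puts the swing at about 1.49 rad.
- **Lid:** tilt is about 0.035 rad, left by the gasket. Only the scene camera could measure this, because the arm blocked the side view.
- **Surroundings:** the carton and cup look unmoved in before-and-after pictures, compared by eye. The gripper is clear of everything, with less than 1 N on the wrist.
- **Off during the job:** the gripper opening read 7.5–8 mm on the 9 mm wings. Sideways and vertical forces while turning and tugging reached about 8 N, so the total on the nut was at times above 8 N, though far below 30 N. The lip contact force itself was not measured.

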